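# Park the incubator's carry handle and hold its sprung lid at the index arm

### The job

A colleague needs both hands free to swap vials in the small white incubator on the bench, so be the third hand: first swing its carry handle, which is folded forward over the lid, up and back until it clicks home in its parked end position, and only then lift the sprung lid by its front bar until the lid lies in line with the thin steel index arm at its right-hand side. Finish while still holding the lid steady there (if let go it springs shut), with the handle still parked, and leave the index arm where it is set and the things round the incubator undisturbed.

Things in the scene. Friction and masses are not known exactly. Their poses are not given: they have to be found in the camera images.
- unit: vial incubator: white case 140 mm deep, 140 mm wide, 94 mm tall, open on top under a grey lid (lid top 107 mm above the bench), vials inside; fixed. Origin: centre of its underside, on the bench. x points from its front (panel, lid bar) to its back (hinge), y to its left, z up
- handle (a joint): carry handle angle, rad: 0 = folded forward, legs rising 45 degrees forward of the pivot; grows as it swings up and back; 1.222 = end stop (parked), legs 25 degrees back of upright. Starts between 0 and 0.25. A sprung ball is ridden over from about 0.8 on (up to about 5 N at the grip); past dead centre near 0.99 it drives the handle to the end stop and keeps it there
- handle_grip (a point): centre of the carry handle's cross bar: a black rubber sleeve 16 mm in diameter and 110 mm long, lying along the incubator's y, at 105 mm from the pivot axis; folded, it lies 28 mm or more above the lid's top, with nothing else near it
- handle_pivot (a point): point on the carry handle's pivot axis (along the incubator's y), midway between its legs, 40 mm behind the incubator's centre and 60 mm above the bench. The bar moves on a circle round this axis
- lid (a joint): lid angle, rad. 0 = shut (level), grows as its front rises, stop at 1.3. A spring and the lid's weight close it: about 4 N upward at the front bar starts it, about 6 N at 0.7 rad. Folded, the carry handle bars the lid
- lid_grip (a point): centre of the lid's front bar: a round steel bar 10 mm in diameter and 68 mm long along the incubator's y, held by a stay at each end 40 mm in front of the lid's front edge, level with the lid when shut (101 mm above the bench); it is 175 mm from the hinge axis. This point's x axis lies in the plane of the lid, from front to hinge
- lid_hinge (a point): point on the lid's hinge axis (along the incubator's y), 65 mm behind the incubator's centre, 100 mm above the bench; the front bar moves on a circle round this axis
- index (a joint): angle at which the index arm is set, rad, in the same measure as the lid's angle: the lid is in line with the arm when joint lid equals this value. Between 0.35 and 0.70, differs from run to run; held by friction only, not to be moved
- index_tip (a point): round tip of the index arm: a flat steel arm 3 mm thick and 153 mm long beside the lid at the incubator's right side (y = -76 mm), pivoting on the lid's hinge axis and rising forward from it. This point's x axis lies along the arm, from tip to hinge axis
- timer: white lab timer lying flat, 62x70x19 mm, to the left of the incubator; a bystander, origin at the centre of its underside
- septa_jar: small white jar with a green cap, 39 mm across, 47 mm tall, to the right of the incubator; a bystander, origin at the centre of its underside
- ferrule_tin: flat round white tin, 55 mm across, 18 mm tall, to the right of the incubator towards the back; a bystander, origin at the centre of its underside
- vial: glass vial with a white cap, 23 mm across, 77 mm tall, standing to the left of the incubator; a bystander, origin at the centre of its underside
- beaker: small glass beaker, 48 mm across, 58 mm tall, to the right of the incubator, nearer the robot; a bystander, origin at the centre of its underside
- mouse: black computer mouse, 104x60x33 mm, farther to the right; a bystander, origin at the centre of its underside

How it is judged:
By the outcome, as a careful person would: the job done as asked, in the order asked, and still so for the second after the job is handed in, while the arm keeps its last pose, push and grip.
It also fails if it takes over 51 s, if anything falls off the work surface, if the arm or the gripper's body presses on something with over 40 N, if the wrist force passes 120 N, or if a joint passes its speed limit or range.

### The arm

A 6-joint arm with a two-finger parallel gripper is mounted at the origin on a cart in front of the work surface, level with it; the furniture and walls round the work are solid. World frame = base frame: x ahead of the robot, y to its left, z up, the work surface at z = 0. Lengths are in m, angles in rad, forces in N, time in s.
With the tool pointing down it reaches from about 0.25 to 0.725 m from the base axis. Payload 4 kg.
Tool frame: the origin (TCP) lies between the finger pads; the fingertips stand 8 mm ahead of it and the grasp point (between the pads) lies 11 mm behind it (bot.tip_reach is the distance from the TCP to the fingertips, in m); z points along the fingers, y is the line along which they close (so a half turn about z gives the same grasp; the last joint's range is limited). The gripper opens to 85 mm and grips with 20 to 120 N. Pads are 22 mm wide; open, the fingers measure 114 mm over their backs; the gripper's body (76 mm by 85 mm) begins 54 mm behind the grasp point. The pads swing forward as they close: fully open they stand 13 mm farther back than shut.
Start: joints at [1.337, 0.241, 0.005, 1.335, 0, 1.571], TCP at [0.116, 0.486, 0.239] pointing down, gripper open.
Joint ranges: [-2.72, 2.72], [-1.05, 1.87], [-1.09, 1.28], [-1.99, 2.15], [-1.42, 1.44], [-3.14, 3.14]. Speed limits (rad/s): [2.79, 2.79, 3.14, 3.14, 3.14, 3.14].

### API

Orientations are given as a unit quaternion [x, y, z, w].
In Python, from workcell import bot gives the robot as it stands.
- The arm moves only by the tool move_arm, never from a script. Its argument "deltas" is a list of rows, each a list of 7 numbers: the opening, from 0 (shut) to 1 (fully open), then the shift along the tool's x, y, z in mm, then the turn, a rotation vector about the tool's x, y, z in degrees. In form: [[gripper, tx, ty, tz, ax, ay, az], ...]. A call has 1 to 10 rows; each row shifts and turns the commanded pose from where the row before left it, along the tool's axes as they then stand; what a row does not reach is not made up. A row lasts 1/12 s, in which the tool goes at most 41.7 mm and 7.16 degrees, less where a joint would pass 70% of its speed; a pose out of reach is approached as far as the arm can. A call is refused whole if a number of a shift passes 41.7 or a number of a turn 7.16, either way. A call with a gripper value outside its range is refused whole. The fingers move at their own pace and stop on an object; the grip force is fixed at half the most. Time passes only in rows, so rows that do not move let the fingers close. It gives the time, the measured TCP pose, the force, the opening and the grip force at its end, in the units of the state.
- bot.get_obs(): the state, without advancing time (a new reading comes with each control period).
- bot.camera(name): name is "scene" or "top" or "wrist"; returns the picture (420x560x3 uint8, blue, green, red); there is no depth.
- bot.calibration(name): a dict with "K" (3x3 intrinsics, pixels), "position" and "orientation" of the camera in the world. Camera axes: x right, y down, z forward; pixel columns grow to the right and rows downward; lengths in m; the calibration is good to about 2 mm. A picture is of the moment at which its call begins: read the wrist's pose just before it. calibration takes no time and is no camera call; for the wrist camera it gives the pose at the moment of the call.
- bot.job_done(): hands the job in; it is judged then, once.
Trained networks look in the newest picture that a camera, given by its name, has taken for a name from the list of things; names that differ only in an ending like _2 or _b are one class to them, and where a whole thing is asked for, a point or a joint stands for the part that bears it (a point fixed in the world has none). Each returns a list of dicts, best first, with "conf" (0 to 1); they miss things now and then, are a little off and sometimes report something else, mostly with a low value. They report only what shows in the picture. A call takes as long as a camera call.
- bot.outline_of(query, camera): "pixels" (420x560 bool, what is visible of it) and "rect" ([left, top, width, height] in pixels, round what is visible of it).
The state is a dict: "clock": time; "joint_pos": joint angles; "joint_vel": joint speeds; "tau": joint torques, N m; "eef_pos": TCP position; "tool_rot": TCP orientation; "ft_force": force on the tool from outside, world axes, zero at the start; "ft_torque": the same for the moment, N m; "grip_width": finger opening in m; "grasp_force": force on a finger pad.
Only numpy, scipy, OpenCV 4.12 (cv2) and the standard library are available. Lean on these libraries where they do the work, as an engineer would, in place of code of your own. Each camera call takes 0.05 s, during which the arm holds its last target. There are 200 camera calls.

## Working session

There is one attempt and no reset: what is moved stays moved. The work goes in short steps, Python scripts to look and compute and a tool call to move; the robot and the scene stay as the last step left them, time stands still between calls to the robot, and variables do not carry over. Pictures are saved under pics/ and viewed, at most 10 in all, crops included, and the job is handed in when it is done.

Besides the shell and the picture viewer there is one more tool, called after "Call:" as name([rows], argument=value, ...), one row to a line, values as JSON. move_arm: Moves the arm, as the interface text tells. Its arguments: {"type":"object","properties":{"deltas":{"type":"array","items":{"type":"array","items":{"type":"number"}}}},"required":["deltas"]}

```bash
mkdir -p pics; cat > h.py <<'E'
import numpy as np, cv2
from scipy.spatial.transform import Rotation as R
from workcell import bot
def P(cam,p,c=None):
    c=c or bot.calibration(cam); r=R.from_quat(c["orientation"]).as_matrix()
    q=(np.atleast_2d(p)-np.array(c["position"]))@r; u=q@np.array(c["K"]).T
    return u[:,:2]/u[:,2:]
E
python3 - <<'E'
from h import *
o=bot.get_obs(); print(o["clock"],o["eef_pos"],o["tool_rot"],o["ft_force"])
ims=[]
for n in("scene","top"):
    im=bot.camera(n); cv2.imwrite(f"pics/{n}0.png",im)
    c=bot.calibration(n); print(n,np.round(c["K"],1).tolist(),np.round(c["position"],3),np.round(c["orientation"],4))
    for q in("unit","handle_grip","lid_grip","index_tip","lid","septa_jar","beaker","timer","vial"):
        r=bot.outline_of(q,n)
        if r:
            m=r[0]["pixels"]; print(q,round(r[0]["conf"],2),r[0]["rect"],np.round(np.argwhere(m).mean(0)[::-1],1))
E
```

```text
0.0 [0.11570524 0.48579201 0.23837648] [ 1.16635611e-01  9.93174197e-01 -1.06608121e-03 -1.14404577e-04] [-0.56409984 -0.52185577 -0.46560177]
scene [[508.5, 0.0, 289.3], [0.0, 508.5, 198.2], [0.0, 0.0, 1.0]] [-0.074 -0.44   0.956] [ 0.8208 -0.4382  0.1656 -0.327 ]
unit 0.86 [197.2, 158.6, 85.9, 73.4] [236.2 193.2]
handle_grip 0.98 [197.1, 166.9, 78.4, 34.8] [234.1 182. ]
lid_grip 0.68 [194.8, 156.7, 77.8, 64.2] [231.6 185.1]
index_tip 0.2 [289.9, 201.5, 23.5, 23.2] [300.8 213.1]
lid 0.92 [193.2, 155.1, 78.0, 67.3] [231.2 185.3]
septa_jar 0.83 [284.2, 225.8, 15.0, 19.5] [292.7 232.6]
beaker 0.6 [285.4, 245.3, 22.4, 27.9] [295.5 256.8]
timer 0.97 [161.6, 179.8, 33.2, 32.3] [180.  195.1]
vial 0.76 [189.7, 154.2, 16.2, 27.4] [197.1 169.2]
top [[452.3, 0.0, 280.9], [0.0, 452.3, 209.4], [0.0, 0.0, 1.0]] [0.463 0.04  1.372] [-0.697   0.716  -0.0314  0.0222]
unit 0.62 [199.5, 185.7, 64.6, 68.6] [234.4 214.6]
handle_grip 0.7 [198.5, 194.0, 67.7, 36.3] [233.5 219.6]
lid_grip 0.63 [206.6, 189.5, 53.5, 65.9] [233.6 215. ]
lid 0.83 [206.7, 186.6, 56.0, 72.3] [233.5 215.5]
beaker 0.72 [300.7, 225.4, 16.6, 15.2] [308.8 234.4]
timer 0.96 [174.7, 216.4, 24.1, 27.1] [185.9 231.9]
vial 0.39 [176.1, 202.6, 11.7, 8.1] [182.9 207. ]
```

View pics/scene0.png

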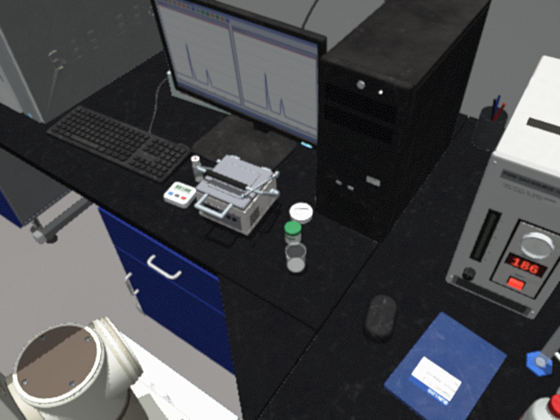

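View pics/top0.png

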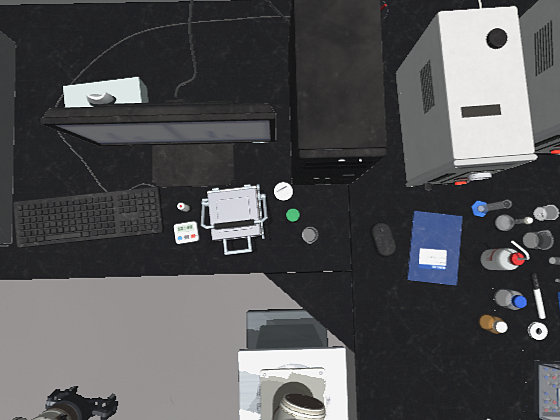

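The scene picture shows the incubator near (235,190), and the top picture shows it near (235,213). It has small things on both sides, and the monitor stands behind it. I'll enlarge both.

```bash
python3 - <<'E'
import cv2,numpy as np
a=cv2.imread("pics/scene0.png")[140:260,150:320]; b=cv2.imread("pics/top0.png")[165:265,165:325]
f=lambda i,s:cv2.resize(i,None,fx=s,fy=s,interpolation=cv2.INTER_CUBIC)
a=f(a,4.5)[:540]; cv2.imwrite("pics/a.png",a); cv2.imwrite("pics/b.png",f(b,5))
E
```

```text
(no output)
```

View pics/a.png

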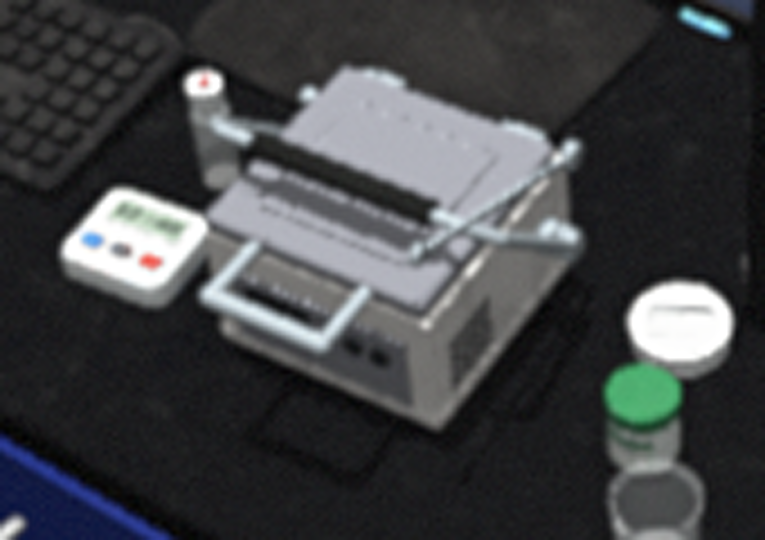

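View pics/b.png

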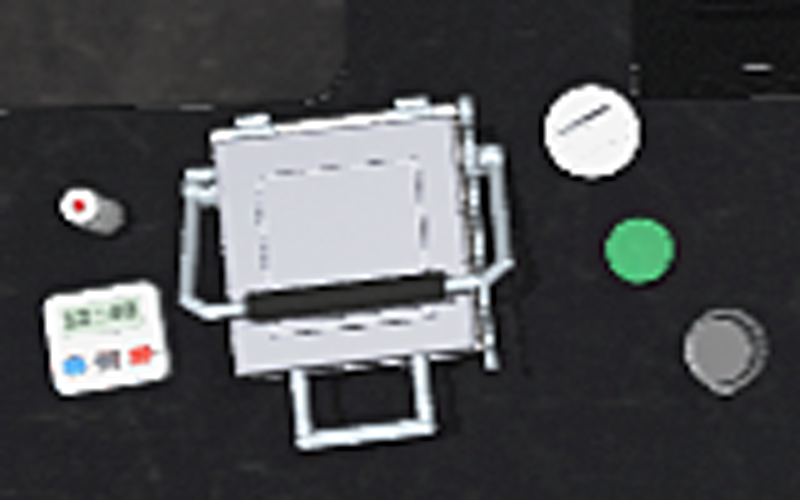

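In the enlargements, the lid bar's ends are at (207,297) and (325,345) in the scene crop, and at (305,440) and (433,430) in the top crop. The black sleeve runs (250,150)-(437,212) and (247,303)-(445,285). The index arm runs (415,253)-(572,150) and (491,365)-(466,103). I'll fit the pose to these points.

```bash
cat > fit.py <<'E'
from h import *
from scipy.optimize import least_squares
C={n:bot.calibration(n) for n in("scene","top")}
def model(v):
    x,y,t,h,i=v
    a=np.pi/4-h; g=[.04-.105*np.sin(a),.06+.105*np.cos(a)]
    L=[[-.110,.034,.101],[-.110,-.034,.101],[g[0],.055,g[1]],[g[0],-.055,g[1]],
       [.065-.153*np.cos(i),-.076,.1+.153*np.sin(i)],[.065,-.076,.1]]
    c,s=np.cos(t),np.sin(t)
    return np.array(L)@np.array([[c,s,0],[-s,c,0],[0,0,1]])+[x,y,0]
A=np.array([[207,297],[325,345],[250,150],[437,212],[415,253],[572,150]])/4.5+[150,140]
B=np.array([[305,440],[433,430],[247,303],[445,285],[491,365],[466,103]])/5+[165,165]
def res(v): return np.r_[(P("scene",model(v),C["scene"])-A).ravel(),(P("top",model(v),C["top"])-B).ravel()]
s=least_squares(res,[.45,.17,0,.1,.5],loss="soft_l1")
print(np.round(s.x,4)); print(np.round(s.fun.reshape(2,6,2),1).tolist()); print(np.round(model(s.x),4))
print(np.round(np.sqrt(np.diag(np.linalg.inv(s.jac.T@s.jac))),4))
E
python3 fit.py
```

```text
[0.5537 0.1552 0.0946 0.0042 0.385 ]
[[[0.8, 0.6], [-0.5, 0.6], [1.0, -1.0], [-0.4, 1.1], [1.4, 0.5], [-0.1, 1.7]], [[-0.1, -0.0], [-1.5, -1.0], [-0.6, 0.8], [-0.2, -0.4], [-0.2, -1.9], [-0.6, 1.0]]]
[[0.441  0.1787 0.101 ]
 [0.4474 0.111  0.101 ]
 [0.5147 0.2068 0.1346]
 [0.5251 0.0973 0.1346]
 [0.4844 0.0723 0.1575]
 [0.6256 0.0857 0.1   ]]
[0.0014 0.0013 0.0141 0.0246 0.0211]
```

Call:
move_arm([
  [0, -33, -19, 0, 0, 0, 0],
  [0, -33, -19, 0, 0, 0, 0],
  [0, -33, -19, 0, 0, 0, 0],
  [0, -33, -19, 0, 0, 0, 0],
  [0, -33, -19, 0, 0, 0, 0],
  [0, -33, -19, 0, 0, 0, 0],
  [0, -33, -19, 0, 0, 0, 0],
  [0, -33, -19, 0, 0, 0, 0],
  [0, -33, -19, 0, 0, 0, 0],
  [0, -33, -19, 0, 0, 0, 0],
])

```text
clock: 1.83
eef_pos: [0.394, 0.2236, 0.2396]
tool_rot: [0.117, 0.993, 0.0, 0.0]
ft_force: [0.7, 1.2, -0.2]
grip_width: -0.0002
grasp_force: 0.0
```

Call:
move_arm([
  [0, 0, 0, 0, 0, 0, 7.1],
  [0, 0, 0, 0, 0, 0, 7.1],
  [0, 0, 0, 0, 0, 0, 7.1],
  [0, 0, 0, 0, 0, 0, 7.1],
  [0, 0, 0, 0, 0, 0, 7.1],
  [0, 0, 0, 0, 0, 0, 7.1],
  [0, 0, 0, 0, 0, 0, 7.1],
  [0, 0, 0, 0, 0, 0, 7.1],
  [0, 0, 0, 0, 0, 0, 7.1],
  [0, 0, 0, 0, 0, 0, 7.1],
])

```text
clock: 2.67
eef_pos: [0.3929, 0.2251, 0.2394]
tool_rot: [0.674, 0.739, 0.0, 0.0]
ft_force: [-0.6, -0.3, -0.5]
grip_width: -0.0
grasp_force: 0.0
```

```bash
cat >> h.py <<'E'
U=np.array([.5537,.1552,0]); T=.0946
def show():
    o=bot.get_obs(); r=R.from_quat(o["tool_rot"]).as_matrix(); p=np.array(o["eef_pos"])
    w=R.from_euler("z",-T).as_matrix()
    print("t",round(o["clock"],2),"tcp",p.round(4),"unit frame mm",(1e3*w@(p-U)).round(1),"F",np.round(o["ft_force"],1),"w",round(o["grip_width"],4),"j",np.round(o["joint_pos"],2))
    print("tool axes in unit frame (cols)",(w@r).round(3).tolist()); return p,r
E
python3 - <<'E'
from h import *
show()
c=bot.calibration("wrist"); im=bot.camera("wrist"); cv2.imwrite("pics/w1.png",im)
print(c)
E
```

```text
t 2.67 tcp [0.3929 0.2251 0.2394] unit frame mm [-153.5   84.8  239.4] F [-0.6 -0.3 -0.5] w -0.0 j [ 0.52  0.15 -0.11  1.31 -0.    2.  ]
tool axes in unit frame (cols) [[0.003, 1.0, 0.0], [1.0, -0.003, 0.0], [0.0, 0.0, -1.0]]
{'K': array([[308.6703919 ,   0.        , 278.50573098],
       [  0.        , 308.6703919 , 208.72913594],
       [  0.        ,   0.        ,   1.        ]]), 'position': array([0.38598935, 0.30076585, 0.37342812]), 'orientation': array([0.98785268, 0.04501751, 0.00674623, 0.14857655])}
```

View pics/w1.png

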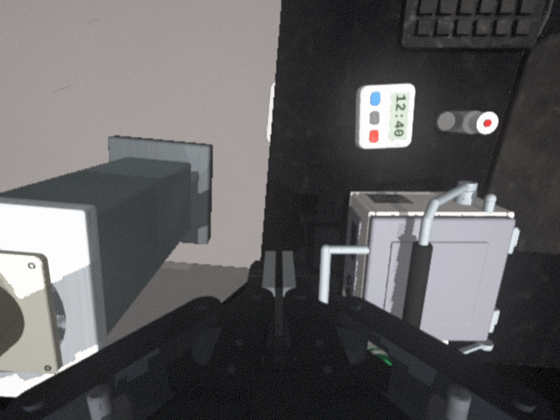

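The wrist view shows the incubator to the right of the fingers. The lid bar's left corner is at (325,250) and the sleeve is near (420,285). That agrees with the fit, so I'll go to just in front of the sleeve and descend.

Call:
move_arm([
  [0, -28, 25, 0, 0, 0, 0],
  [0, -28, 25, 0, 0, 0, 0],
  [0, -28, 24, 0, 0, 0, 0],
  [0, 0, 0, 28, 0, 0, 0],
  [0, 0, 0, 28, 0, 0, 0],
  [0, 0, 0, 28, 0, 0, 0],
  [0, 0, 0, 26, 0, 0, 0],
  [0, 0, 0, 0, 0, 0, 0],
])

```text
clock: 3.38
eef_pos: [0.4709, 0.1473, 0.1243]
tool_rot: [0.671, 0.741, -0.004, -0.003]
ft_force: [-0.9, -0.8, -0.6]
grip_width: -0.0001
grasp_force: 0.0
```

```bash
python3 - <<'E'
from h import *
show()
c=bot.calibration("wrist"); im=bot.camera("wrist"); cv2.imwrite("pics/w2.png",im)
print(P("wrist",[[.5147,.2068,.1346],[.441,.1787,.101]],c))
E
```

```text
t 3.38 tcp [0.4709 0.1473 0.1243] unit frame mm [-83.2  -0.  124.3] F [-0.9 -0.8 -0.6] w -0.0001 j [ 0.3   0.32 -0.2   1.06  0.    1.77]
tool axes in unit frame (cols) [[-0.005, 1.0, -0.01], [1.0, 0.005, -0.002], [-0.002, -0.01, -1.0]]
[[401.36824875 168.84624573]
 [228.36679481 196.51954079]]
```

View pics/w2.png

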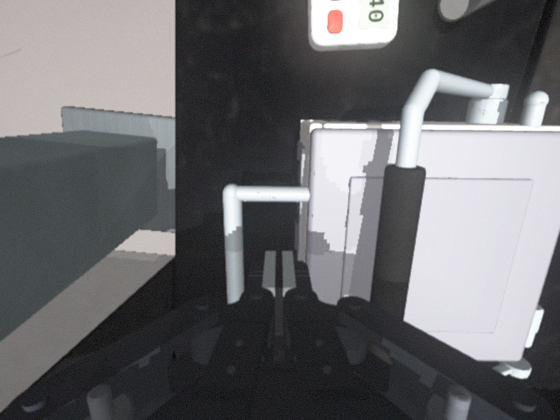

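The wrist view shows the sleeve's left end at (403,168) and the bar corner at (232,194), both within about 4 px of the prediction. I'll push the sleeve back now.

Call:
move_arm([
  [0, 0, 10, 0, 0, 0, 0],
  [0, 0, 10, 0, 0, 0, 0],
  [0, 0, 10, -1, 0, 0, 0],
  [0, 0, 10, -2, 0, 0, 0],
  [0, 0, 10, -2, 0, 0, 0],
  [0, 0, 10, -2, 0, 0, 0],
  [0, 0, 10, -2, 0, 0, 0],
  [0, 0, 10, -2, 0, 0, 0],
])

```text
clock: 4.1
eef_pos: [0.5524, 0.1572, 0.1484]
tool_rot: [0.671, 0.742, 0.002, 0.0]
ft_force: [0.7, 0.4, 0.6]
grip_width: 0.0003
grasp_force: 0.6
```

Call:
move_arm([
  [0, 0, 10, -2, 0, 0, 0],
  [0, 0, 10, -2, 0, 0, 0],
  [0, 0, 8, 0, 0, 0, 0],
  [0, 0, 8, 0, 0, 0, 0],
  [0, 0, 8, 0, 0, 0, 0],
  [0, 0, 8, 0, 0, 0, 0],
  [0, 0, 0, 0, 0, 0, 0],
])

```text
clock: 4.68
eef_pos: [0.6083, 0.1622, 0.1463]
tool_rot: [0.671, 0.741, 0.002, 0.001]
ft_force: [0.8, -0.1, -0.3]
grip_width: -0.0
grasp_force: 0.0
```

```bash
cat >> h.py <<'E'
def grip(h):
    a=np.pi/4-h; x,z=.04-.105*np.sin(a),.06+.105*np.cos(a)
    return np.array([[x,.055,z],[x,-.055,z]])@R.from_euler("z",T).as_matrix().T+U
E
python3 - <<'E'
from h import *
show()
for n in("scene","top"):
    c=bot.calibration(n); im=bot.camera(n); cv2.imwrite(f"pics/{n}3.png",im)
    for h in(.9,1.0,1.1,1.222): print(n,h,P(n,grip(h),c).round(1).tolist())
    for r in bot.outline_of("handle_grip",n)[:1]: print(r["conf"],r["rect"])
a=cv2.resize(cv2.imread("pics/scene3.png")[140:260,170:320],None,fx=4,fy=4)
b=cv2.resize(cv2.imread("pics/top3.png")[165:285,180:280],None,fx=4,fy=4)
cv2.imwrite("pics/ab3.png",np.hstack([a,b[:,:200*2-200+0]]) if 0 else np.hstack([a[:,:440],b[:,:360]]))
E
```

```text
t 4.68 tcp [0.6083 0.1622 0.1463] unit frame mm [ 55.1   1.8 146.3] F [ 0.8 -0.1 -0.3] w -0.0 j [ 0.26  0.54  0.21  1.24 -0.    1.73]
tool axes in unit frame (cols) [[-0.004, 1.0, 0.004], [1.0, 0.004, 0.001], [0.001, 0.004, -1.0]]
scene 0.9 [[225.7, 141.2], [265.4, 155.7]]
scene 1.0 [[228.2, 139.2], [267.7, 153.6]]
scene 1.1 [[230.6, 137.6], [270.0, 151.9]]
scene 1.222 [[233.5, 136.3], [272.6, 150.4]]
0.72 [218.1, 131.2, 67.3, 67.9]
top 0.9 [[208.7, 194.2], [249.5, 189.3]]
top 1.0 [[208.4, 190.4], [249.1, 185.6]]
top 1.1 [[208.1, 186.9], [248.7, 182.0]]
top 1.222 [[207.9, 182.7], [248.3, 177.9]]
0.7 [237.7, 176.1, 26.7, 23.3]
```

View pics/ab3.png

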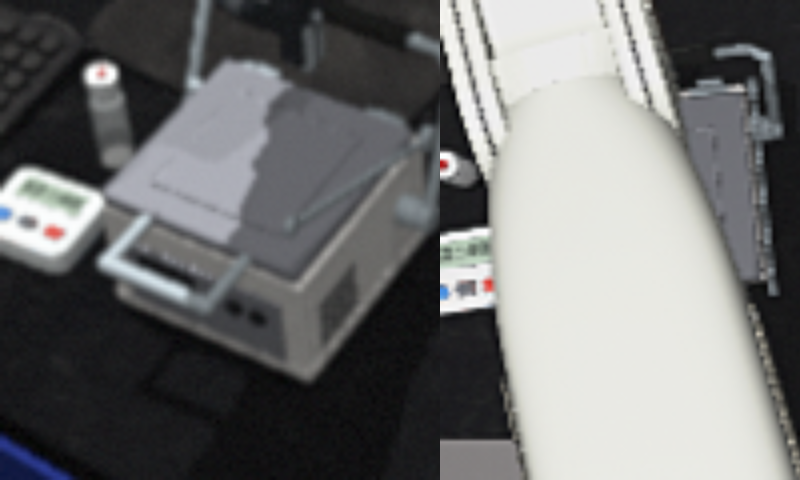

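In the top crop, the sleeve's right end is at about (248.7,177.5) in full-picture pixels. The prediction for a handle at 1.222 is (248.3,177.9), and the tool feels no force, so the handle is parked. I'll retreat, then turn the tool half round so the wrist camera sees the index side.

Call:
move_arm([
  [0, 0, -30, 0, 0, 0, 0],
  [0, 0, -40, -8, 0, 0, -7.1],
  [0, 4, -40, -14, 0, 0, -7.1],
  [0, 9, -40, -14, 0, 0, -7.1],
  [0, 14, -36, -14, 0, 0, -7.1],
  [0, 0, 0, 0, 0, 0, -7.1],
  [0, 0, 0, 0, 0, 0, -7.1],
  [0, 0, 0, 0, 0, 0, -7.1],
  [0, 0, 0, 0, 0, 0, -7.1],
  [0, 0, 0, 0, 0, 0, -7.1],
])

```text
clock: 5.72
eef_pos: [0.4193, 0.1413, 0.1942]
tool_rot: [0.175, 0.985, 0.0, 0.0]
ft_force: [0.4, 0.2, -0.1]
grip_width: -0.0002
grasp_force: 0.0
```

Call:
move_arm([
  [0.4, 0, 0, 0, 0, 0, -7.1],
  [0.4, 0, 0, 0, 0, 0, -7.1],
  [0.4, 0, 0, 0, 0, 0, -7.1],
  [0.4, 0, 0, 0, 0, 0, -7.1],
  [0.4, 0, 0, 0, 0, 0, -7.1],
  [0.4, 0, 0, 0, 0, 0, -7.1],
  [0.4, 0, 0, 0, 0, 0, -7.1],
  [0.4, 0, 0, 0, 0, 0, -7.1],
  [0.4, 0, 0, 0, 0, 0, -7.1],
  [0.4, 0, 0, 0, 0, 0, -7.1],
])

```text
clock: 6.55
eef_pos: [0.4193, 0.1413, 0.1939]
tool_rot: [-0.43, 0.903, -0.0, 0.0]
ft_force: [0.3, -0.1, -0.1]
grip_width: 0.0338
grasp_force: 0.0
```

Call:
move_arm([
  [0.4, 0, 0, 0, 0, 0, -7.1],
  [0.4, 0, 0, 0, 0, 0, -7.1],
  [0.4, 0, 0, 0, 0, 0, -7.1],
  [0.4, 0, 0, 0, 0, 0, -7.1],
  [0.4, 0, 0, 0, 0, 0, -7.1],
  [0.4, 0, 0, 0, 0, 0, -7.1],
  [0.4, 0, 0, 0, 0, 0, -3.0],
  [0.4, 0, 0, 0, 0, 0, 0],
])

```text
clock: 7.22
eef_pos: [0.4194, 0.1413, 0.1939]
tool_rot: [0.744, -0.668, 0.0, -0.0]
ft_force: [-0.1, 0.3, -0.3]
grip_width: 0.0344
grasp_force: 0.0
```

```bash
python3 - <<'E'
from h import *
show()
E
```

```text
t 7.22 tcp [0.4194 0.1413 0.1939] unit frame mm [-135.    -1.2  193.9] F [-0.1  0.3 -0.3] w 0.0344 j [ 0.32  0.15 -0.22  1.19  0.   -1.35]
tool axes in unit frame (cols) [[0.013, -1.0, 0.001], [-1.0, -0.013, 0.0], [-0.0, -0.001, -1.0]]
```

Call:
move_arm([
  [0.4, 0, 0, 0, 7, 0, 0],
  [0.4, 0, 0, 0, 7, 0, 0],
  [0.4, 0, 0, 0, 7, 0, 0],
  [0.4, 0, 0, 0, 7, 0, 0],
  [0.4, 0, 0, 0, 7, 0, 0],
  [0.4, 0, 17, 6, 0, 0, 0],
  [0.4, 0, 16, 5, 0, 0, 0],
  [0.4, 0, 0, 0, 0, 0, 0],
])

```text
clock: 7.88
eef_pos: [0.3946, 0.1375, 0.1619]
tool_rot: [0.71, -0.638, 0.199, -0.221]
ft_force: [-0.9, -0.1, -0.5]
grip_width: 0.0342
grasp_force: 0.0
```

```bash
python3 - <<'E'
from h import *
show()
c=bot.calibration("wrist"); im=bot.camera("wrist"); cv2.imwrite("pics/w4.png",im)
w=R.from_euler("z",T).as_matrix()
q=np.array([[-.11,.034,.101],[-.11,-.034,.101],[.065-.153*np.cos(.385),-.076,.1+.153*np.sin(.385)],[.065,-.076,.1],[-.07,-.07,.107]])@w.T+U
print(P("wrist",q,c).round(0).tolist())
E
```

```text
t 7.88 tcp [0.3946 0.1375 0.1619] unit frame mm [-160.    -2.6  161.9] F [-0.9 -0.1 -0.5] w 0.0342 j [ 0.48 -0.23 -0.88  0.35 -0.21 -1.26]
tool axes in unit frame (cols) [[0.012, -0.823, 0.568], [-1.0, -0.011, 0.006], [0.002, -0.568, -0.823]]
[[269.0, 265.0], [269.0, 177.0], [164.0, 114.0], [124.0, 112.0], [219.0, 122.0]]
```

View pics/w4.png

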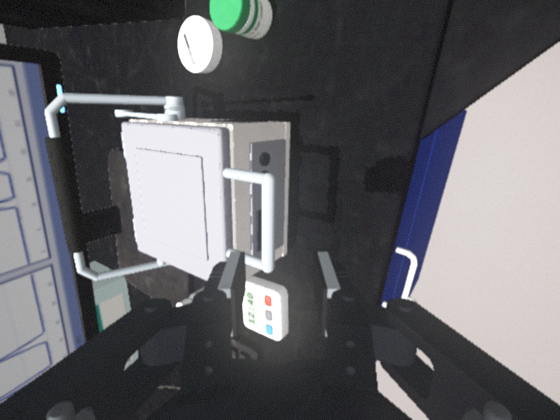

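The wrist view shows the bar's corners at (268,268) and (268,176), against predictions of (269,265) and (269,177). I'll approach along the tool axis and close on the bar.

Call:
move_arm([
  [0.3, -1, -3, 20, 0, 0, 0],
  [0.3, -1, -3, 20, 0, 0, 0],
  [0.3, 0, 0, 20, 0, 0, 0],
  [0.3, 0, 0, 13, 0, 0, 0],
  [0.3, 0, 0, 10, 0, 0, 0],
  [0.3, 0, 0, 0, 0, 0, 0],
])

```text
clock: 8.43
eef_pos: [0.4532, 0.1469, 0.1007]
tool_rot: [0.709, -0.638, 0.201, -0.224]
ft_force: [-1.4, -0.4, 1.3]
grip_width: 0.0256
grasp_force: 0.0
```

```bash
python3 - <<'E'
from h import *
show()
im=bot.camera("wrist"); cv2.imwrite("pics/w5.png",cv2.resize(im[120:400,120:420],None,fx=2,fy=2))
E
```

```text
t 8.43 tcp [0.4532 0.1469 0.1007] unit frame mm [-100.8    1.3  100.7] F [-1.4 -0.4  1.3] w 0.0256 j [ 0.43  0.03 -0.89  0.06 -0.18 -1.3 ]
tool axes in unit frame (cols) [[0.01, -0.819, 0.573], [-1.0, -0.008, 0.006], [-0.0, -0.573, -0.819]]
```

View pics/w5.png

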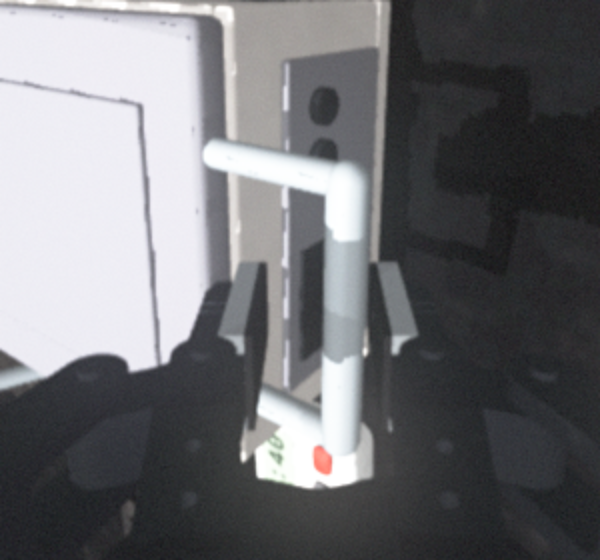

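The bar passes between the fingers, nearer the front finger (x 347 against a finger midpoint of 318 in the crop). I'll centre on it and close.

Call:
move_arm([
  [0.3, 0, 6, 3, 0, 0, 0],
  [0, 0, 0, 0, 0, 0, 0],
  [0, 0, 0, 0, 0, 0, 0],
  [0, 0, 0, 0, 0, 0, 0],
  [0, 0, 0, 0, 0, 0, 0],
  [0, 0, 0, 0, 0, 0, 0],
])

```text
clock: 8.98
eef_pos: [0.4488, 0.1464, 0.0961]
tool_rot: [0.709, -0.638, 0.202, -0.224]
ft_force: [2.3, -1.7, 0.7]
grip_width: 0.0077
grasp_force: 58.6
```

```bash
python3 - <<'E'
from h import *
show()
E
```

```text
t 8.98 tcp [0.4488 0.1464 0.0961] unit frame mm [-105.3    1.1   96.1] F [ 2.3 -1.7  0.7] w 0.0077 j [ 0.43  0.03 -0.91  0.04 -0.18 -1.3 ]
tool axes in unit frame (cols) [[0.011, -0.818, 0.575], [-1.0, -0.009, 0.007], [-0.0, -0.575, -0.818]]
```

Call:
move_arm([
  [0, 0, -3.4, -4.9, -2, 0, 0],
  [0, 0, -3.4, -4.9, -2, 0, 0],
  [0, 0, -3.4, -4.9, -2, 0, 0],
  [0, 0, -3.4, -4.9, -2, 0, 0],
  [0, 0, -3.4, -4.9, -2, 0, 0],
  [0, 0, -3.4, -4.9, -2, 0, 0],
  [0, 0, -3.4, -4.9, -2, 0, 0],
  [0, 0, -3.4, -4.9, -2, 0, 0],
  [0, 0, 0, 0, 0, 0, 0],
  [0, 0, 0, 0, 0, 0, 0],
])

```text
clock: 9.82
eef_pos: [0.4538, 0.1468, 0.1418]
tool_rot: [0.733, -0.659, 0.111, -0.123]
ft_force: [5.6, -1.4, -6.5]
grip_width: 0.0075
grasp_force: 60.0
```

```bash
python3 - <<'E'
from h import *
p,r=show()
w=R.from_euler("z",-T).as_matrix(); q=1e3*w@(p-U)-[65,0,100]; z=w@r[:,2]
b=q-6.7*z; print("bar r,angle",np.hypot(b[0],b[2]),np.arctan2(b[2],-b[0]))
for n in("wrist","scene"):
    c=bot.calibration(n); im=bot.camera(n); cv2.imwrite(f"pics/{n}6.png",im)
    for i in(.3,.385,.5):
        m=np.array([[.065-.153*np.cos(i),-.076,.1+.153*np.sin(i)],[.065,-.076,.1]])@w+U; print(n,i,P(n,m,c).round(1).tolist())
a=cv2.imread("pics/wrist6.png")[40:280,60:300]; b=cv2.imread("pics/scene6.png")[140:240,190:290]
cv2.imwrite("pics/ab6.png",np.hstack([cv2.resize(a,(400,400)),cv2.resize(b,(400,400),interpolation=2)]))
E
```

```text
t 9.82 tcp [0.4538 0.1468 0.1418] unit frame mm [-100.3    1.   141.8] F [ 5.6 -1.4 -6.5] w 0.0075 j [ 0.36  0.05 -0.56  0.64 -0.08 -1.33]
tool axes in unit frame (cols) [[0.011, -0.945, 0.326], [-1.0, -0.011, 0.004], [0.0, -0.326, -0.945]]
bar r,angle 174.23341040973943 0.27972248029755276
wrist 0.3 [[234.7, 106.2], [75.5, 106.8]]
wrist 0.385 [[210.2, 105.5], [75.5, 106.8]]
wrist 0.5 [[167.5, 104.3], [75.5, 106.8]]
scene 0.3 [[243.0, 201.9], [277.0, 175.1]]
scene 0.385 [[243.6, 196.7], [277.0, 175.1]]
scene 0.5 [[244.9, 189.4], [277.0, 175.1]]
```

View pics/ab6.png

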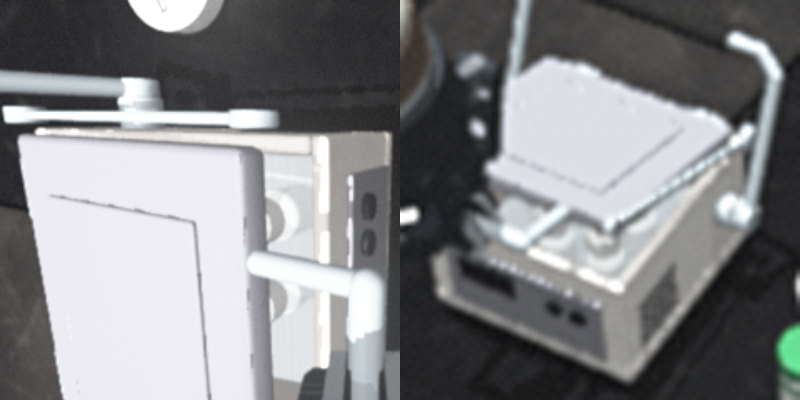

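The wrist crop (left) shows the lid lifted by the gripped bar. The index arm runs along the lid's right edge, with its round tip centred near (256,118) in the crop. The scene crop (right) shows the handle still upright and back, with the arm tip at (612,225), so the lid is still below the arm. Next I'll measure the arm and lid in numbers from their outlines.

```bash
cat >> h.py <<'E'
def ext(n,q):
    for r in bot.outline_of(q,n)[:2]:
        m=r["pixels"]; ys,xs=np.nonzero(m); print(n,q,round(r["conf"],2),np.round(r["rect"],1),len(xs))
        yield m
def uw(L): return np.array(L)@R.from_euler("z",T).as_matrix().T+U
E
python3 - <<'E'
from h import *
for n in("wrist","scene"):
    c=bot.calibration(n); im=bot.camera(n)
    for q in("index_tip","index","lid_grip"):
        for k,m in enumerate(ext(n,q)):
            np.save(f"pics/{n}_{q}_{k}.npy",m)
            if q!="lid_grip":
                ys,xs=np.nonzero(m); 
                if len(xs)>20:
                    e=np.argsort(xs); 
                    print("  ends",xs[e[:8]].mean(),ys[e[:8]].mean(),xs[e[-8:]].mean(),ys[e[-8:]].mean())
    # lid model: top corners, right side, at .28; corners at x -70..65, z 107
    t=.28
    def lid(x,y,z):
        dx,dz=x-.065,z-.1; return [.065+dx*np.cos(t)+dz*np.sin(t),y,.1-dx*np.sin(t)+dz*np.cos(t)]
    print(n,"lid FR/FL/bar corner",P(n,uw([lid(-.07,-.07,.107),lid(-.07,.07,.107),lid(-.11,-.034,.101)]),c).round(1).tolist())
# wrist: arm brightness runs along the rows around the arm
im=bot.camera("wrist"); g=cv2.cvtColor(im,cv2.COLOR_BGR2GRAY)
for x in range(195,240,2): print(x,g[98:124:2,x].tolist())
E
```

```text
wrist index_tip 0.72 [ 62.1 102.2 164.6  14. ] 1228
  ends 62.75 106.5 225.875 110.875
wrist index_tip 0.57 [132.1   1.8  64.3  57. ] 3155
  ends 134.0 24.75 195.0 31.5
wrist index 0.68 [ 62.3 104.  160.7  13.2] 1179
  ends 63.375 107.25 225.875 111.125
wrist lid_grip 0.78 [ 70.9 119.9 219.2 230. ] 28118
wrist lid_grip 0.5 [205.7   2.5  58.9  15.5] 713
wrist lid FR/FL/bar corner [[199.2, 120.2], [215.1, 370.0], [279.1, 209.8]]
scene index_tip 0.57 [240.3 172.   38.4  23.8] 54
  ends 241.75 196.625 277.25 174.5
scene index 0.66 [244.  172.9  36.6  29.4] 74
  ends 242.25 196.375 277.875 174.375
scene lid_grip 0.79 [206.1 156.   66.8  46.4] 1674
scene lid FR/FL/bar corner [[245.2, 195.9], [193.4, 175.0], [221.1, 200.4]]
195 [52, 56, 52, 55, 103, 246, 255, 255, 207, 85, 155, 206, 241]
197 [52, 54, 59, 55, 167, 241, 246, 247, 222, 121, 161, 200, 241]
199 [54, 50, 51, 56, 227, 253, 253, 253, 254, 196, 155, 196, 240]
201 [54, 62, 64, 66, 239, 254, 254, 254, 255, 221, 153, 187, 240]
203 [48, 56, 64, 63, 240, 255, 254, 255, 255, 228, 128, 184, 240]
205 [55, 62, 61, 59, 248, 255, 255, 255, 255
[... 385 characters left out ...]
41, 238, 179, 80, 169, 238]
219 [59, 64, 55, 58, 171, 230, 228, 224, 223, 167, 78, 169, 236]
221 [62, 66, 54, 56, 157, 212, 209, 203, 201, 146, 80, 163, 236]
223 [62, 61, 61, 54, 120, 175, 174, 173, 167, 128, 79, 163, 235]
225 [54, 54, 66, 56, 100, 139, 142, 137, 135, 102, 77, 160, 235]
227 [56, 55, 60, 62, 60, 76, 82, 87, 82, 68, 76, 154, 233]
229 [56, 58, 54, 62, 49, 52, 56, 53, 59, 56, 72, 150, 231]
231 [57, 63, 59, 61, 50, 51, 50, 58, 53, 61, 75, 147, 231]
233 [54, 56, 60, 61, 55, 58, 54, 57, 56, 60, 69, 154, 225]
235 [54, 61, 57, 57, 57, 56, 53, 53, 54, 54, 67, 139, 226]
237 [54, 59, 62, 53, 49, 51, 54, 52, 55, 62, 68, 144, 229]
239 [58, 58, 56, 50, 50, 46, 55, 54, 57, 56, 62, 141, 227]
```

The fit to both cameras puts the index arm at about 0.38. The lid is at about 0.28, so I'll lift it by another 5.8°.

Call:
move_arm([
  [0, 0, -2.4, -3.5, -1.45, 0, 0],
  [0, 0, -2.4, -3.5, -1.45, 0, 0],
  [0, 0, -2.4, -3.5, -1.45, 0, 0],
  [0, 0, -2.4, -3.5, -1.45, 0, 0],
  [0, 0, 0, 0, 0, 0, 0],
  [0, 0, 0, 0, 0, 0, 0],
  [0, 0, 0, 0, 0, 0, 0],
])

```text
clock: 10.95
eef_pos: [0.4585, 0.1472, 0.1574]
tool_rot: [0.739, -0.664, 0.077, -0.086]
ft_force: [7.1, -1.5, -7.8]
grip_width: 0.0075
grasp_force: 60.5
```

```bash
python3 - <<'E'
from h import *
p,r=show()
w=R.from_euler("z",-T).as_matrix(); q=1e3*w@(p-U)-[65,0,100]; z=w@r[:,2]
b=q-6.7*z; th=np.arctan2(b[2],-b[0])-.0057; print("bar r,lid angle",np.hypot(b[0],b[2]),th)
c=bot.calibration("wrist"); im=bot.camera("wrist"); g=cv2.cvtColor(im,cv2.COLOR_BGR2GRAY)
for m in ext("wrist","index_tip"):
    ys,xs=np.nonzero(m); print([(x,int(ys[xs==x].min()),int(ys[xs==x].max())) for x in range(xs.min(),xs.max()+1,6)])
for i in(.34,.38,.42):
  for L in(.153,.1595): print(i,L,P("wrist",uw([[.065-L*np.cos(i),-.076,.1+L*np.sin(i)],[.065,-.076,.1]]),c).round(1).tolist())
# bar: outer corner, model outer edge (bar centre) at lid angle th +-.03
for t in(th-.03,th,th+.03):
    print("bar corner",P("wrist",uw([[.065-.175*np.cos(t),-.034,.1+.175*np.sin(t)]]),c).round(1).tolist())
y=int(P("wrist",uw([[.065-.175*np.cos(th),-.026,.1+.175*np.sin(th)]]),c)[0,1]); print("bar profile row",y,[(x,int(g[y,x])) for x in range(255,310,2)])
for n in("scene",):
    bot.camera(n)
    for h in(0.9,1.222): print(h,P(n,grip(h)).round(0).tolist())
    for m in ext(n,"handle"): pass
E
```

```text
t 10.95 tcp [0.4585 0.1472 0.1574] unit frame mm [-95.6   1.  157.4] F [ 7.1 -1.5 -7.8] w 0.0075 j [ 0.34  0.1  -0.42  0.83 -0.05 -1.34]
tool axes in unit frame (cols) [[0.012, -0.973, 0.229], [-1.0, -0.011, 0.002], [0.001, -0.229, -0.973]]
bar r,lid angle 174.26997817485645 0.3701659081931103
wrist index_tip 0.78 [ 63.8 103.7 187.5  14.5] 1285
[(60, 105, 107), (66, 103, 112), (72, 103, 112), (78, 104, 112), (84, 105, 112), (90, 107, 110), (96, 107, 111), (102, 107, 111), (108, 106, 112), (114, 107, 111), (120, 107, 111), (126, 107, 111), (132, 107, 112), (138, 107, 112), (144, 107, 112), (150, 107, 112), (156, 107, 112), (162, 107, 112), (168, 107, 113), (174, 107, 113), (180, 107, 113), (186, 108, 112), (192, 109, 112), (198, 108, 112), (204, 108, 113), (210, 108, 114), (216, 108, 114), (222, 108, 114), (228, 107, 115), (234, 107, 116), (240, 107, 116), (246, 108, 115)]
0.34 0.153 [[247.8, 106.7], [74.4, 106.9]]
0.34 0.1595 [[259.7, 106.7], [74.4, 106.9]]
0.38 0.153 [[238.7, 106.4], [74.4, 106.9]]
0.38 0.1595 [[250.4, 106.3], [74.4, 106.9]]
0.42 0.153 [[228.4, 106.0], [74.4, 106.9]]
0.42 0.1595 [[239.8, 106.0], [74.4, 106.9]]
bar corner [[288.5, 205.7]]
bar corner [[282.1, 208.6]]
bar corner [[274.9, 211.5]]
bar profile row 225 [(255, 255), (257, 255), (259, 255), (261, 255), (263, 169), (265, 164), (267, 160), (269, 226), (271, 252), (273, 254), (275, 210), (277, 218), (279, 214), (281, 204), (283, 201), (285, 193), (287, 178), (289, 157), (291, 91), (293, 65), (295, 67), (297, 73), (299, 72), (301, 69), (303, 67), (305, 66), (307, 63), (309, 63)]
0.9 [[226.0, 141.0], [265.0, 156.0]]
1.222 [[233.0, 136.0], [273.0, 150.0]]
scene handle 0.6 [218.  130.4  67.   66.3] 633
scene handle 0.49 [209.4 151.5  61.7  42.4] 1536
```

Call:
move_arm([
  [0, 0, -0.7, -1.0, -0.4, 0, 0],
  [0, 0, 0, 0, 0, 0, 0],
  [0, 0, 0, 0, 0, 0, 0],
  [0, 0, 0, 0, 0, 0, 0],
  [0, 0, 0, 0, 0, 0, 0],
])

```text
clock: 11.57
eef_pos: [0.4589, 0.1473, 0.1587]
tool_rot: [0.739, -0.664, 0.075, -0.083]
ft_force: [6.9, -1.7, -7.4]
grip_width: 0.0074
grasp_force: 60.5
```

```bash
python3 - <<'E'
from h import *
show(); print(bot.job_done())
E
```

```text
t 11.57 tcp [0.4589 0.1473 0.1587] unit frame mm [-95.1   1.  158.7] F [ 6.9 -1.7 -7.4] w 0.0074 j [ 0.34  0.1  -0.41  0.84 -0.05 -1.34]
tool axes in unit frame (cols) [[0.012, -0.975, 0.223], [-1.0, -0.012, 0.002], [0.001, -0.223, -0.975]]
the job is handed in; nothing more can be done
None
```

I handed the job in at 11.6 s: the handle is parked at its end stop, and the gripper holds the lid at about 0.385 rad, in line with the index arm (measured at 0.38–0.39 rad), though no verdict came back.

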